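# Free the quarter-turn arbour cap

## Robot

A 7-joint arm with a two-finger parallel gripper is mounted at the origin on a cart in front of the work surface, level with it; the furniture and walls round the work are solid. World frame = base frame: x ahead of the robot, y to its left, z up, the work surface at z = 0. Lengths are in m, angles in degrees, forces in N, time in s.
With the tool pointing down it reaches from about 0.425 to 0.875 m from the base axis. Payload 4.7 kg.
Tool frame: the origin (TCP) lies between the finger pads; the fingertips stand 17 mm ahead of it and the grasp point (between the pads) lies 2 mm behind it; z points along the fingers, y is the line along which they close (so a half turn about z gives the same grasp; the last joint's range is limited). The gripper opens to 87 mm and grips with 3 to 60 N. Pads are 19 mm wide; open, the fingers measure 117 mm over their backs; the gripper's body (75 mm by 190 mm) begins 51 mm behind the grasp point.
Start: joints at [69.448, 18.392, -4.016, 83.108, 1.295, 78.541, -3.26], TCP at [0.237, -0.605, 0.24] pointing down, gripper open.
Joint ranges: [-163.93, 163.93], [-17.29, 119.83], [-79.2, 71.16], [3.27, 140.29], [-89.18, 269.18], [5.43, 117.66], [-154.24, 154.24]. Speed limits (degrees/s): [147.25, 147.25, 180, 180, 180, 180, 180].

## Interface

Orientations are given as [roll, pitch, yaw] about the fixed x, y, z axes, in that order (R = Rz(yaw) Ry(pitch) Rx(roll)).
In Python, from cell import env, cams gives the robot as it stands.
- The arm moves only by the shell command python3 -m pendant 'ROWS' [FORCE]. ROWS is JSON, a list of rows, each an object of numbers: "tx", "ty", "tz": the shift along the tool's x, y, z each as a share of 0.05 m, from -1 to 1; "spin": the turn about the tool's z as a share of 4 degrees, from -1 to 1; "claw": the closure, from 0 (fully open) to 1 (shut). A call has 1 to 10 rows; each row shifts and turns the commanded pose from where the row before left it, along the tool's axes as they then stand; what a row does not reach is not made up. A row lasts 1/8 s, in which the tool goes at most 62.5 mm and 10.7 degrees, less where a joint would pass 70% of its speed; a pose out of reach is approached as far as the arm can. A call with a number of a shift or a turn outside -1 to 1 is refused whole. A call with a gripper value outside its range is refused whole. The fingers move at their own pace and stop on an object; FORCE is the grip in N (left out, the last holds). Time passes only in rows, so rows that do not move let the fingers close. It gives the time, the measured TCP pose, the force, the opening and the grip force at its end, in the units of the state.
- env.get_obs(): the state, without advancing time (a new reading comes with each control period).
- cams.read_camera(name): name is "side" or "top"; returns the picture (480x640x3 uint8, red, green, blue); there is no depth.
- cams.camera_info(name): a dict with "fx", "fy", "cx", "cy" (pixels), "rvec" (rotation vector, rad) and "tvec" (3), from world to camera coordinates, as OpenCV has them. Camera axes: x right, y down, z forward; pixel columns grow to the right and rows downward; lengths in m; the calibration is good to about 2 mm. A picture is of the moment at which its call begins. camera_info takes no time and is no camera call.
- env.sign_off(): hands the job in; it is judged then, once.
The state is a dict: "time_s": time; "qpos": joint angles; "joint_velocities": joint speeds; "effort": joint torques, N m; "tool_pos": TCP position; "tool_rot": TCP orientation; "force": force on the tool from outside, world axes, zero at the start; "wrist_torque": the same for the moment, N m; "grip_width": finger opening in m; "grasp_force": force on a finger pad.
Only numpy, scipy, OpenCV 4.12 (cv2) and the standard library are available. Lean on these libraries where they do the work, as an engineer would, in place of code of your own. Each camera call takes 0.05 s, during which the arm holds its last target. There are 200 camera calls.

## Task

Take the brass cap off its arbour on the green setting stand: it is a quarter-turn cap and may unlock clockwise or anticlockwise, so feel which way it gives, turn it until it comes free while it still sits on its seat, then lift it straight off. Finish still gripping the cap, upright and motionless, about 12 cm above where it sat. Leave the dark steel cap locked on its arbour and do not shift the other things on the table.

Things in the scene. Friction and masses are not known exactly. Their poses are not given: they have to be found in the camera images.
- stand: green steel plate 76 x 184 x 12 mm, fixed on the table; origin at the centre of its underside, z up. Two upright arbours at y = +60 and -60 mm carry spacer rings (54 mm, then 50 mm across) up to the cap seats, 52 mm above the origin. Each arbour ends 17.5 mm above its seat, inside the cap: a freed cap is clear after 18 mm of lift. Which arbour has which cap varies.
- brass_cap_mid (a point): brass cap, fluted, round, 50 mm across, 40 mm high, 0.13 to 0.25 kg; the point is its centre, 20 mm above its underside, z up. Locked at the start, its x along the stand's x within 3 degrees. One way (varies, not visible) a stop blocks it within 25 degrees and the grip slips or torque rises; the other way it turns easily, lifts free from 60 to 90 degrees (75 is best) and stops soon after.
- brass_cap_top (a point): centre of the brass cap's flat top, 40 mm above its underside and seat; a black line runs from near it to the rim along the cap's +x and shows how far it has turned. The round flank can be gripped at any yaw, over the full 40 mm from seat to top. Locked, the cap has only 2.5 mm of play upward.
- steel_cap_mid (a point): the dark steel cap of the same form and size with a white line on its top, on the other arbour; to be left locked. The point is its centre, 20 mm above its underside.
- offcut_1_mid (a point): bystander: pale pine offcut 50x110x32 mm, lying loose on the table; the point is its centre
- tape_measure_mid (a point): bystander: yellow tape measure 36x78x61 mm, lying loose on the table; the point is its centre
- spindle_ring_1_mid (a point): bystander: turned spacer ring 60 mm across, 20 mm high, lying loose on the table; the point is its centre
- setting_block_mid (a point): bystander: pale setting block 40x60x30 mm with a black knob, lying loose on the table; the point is its centre
- pencil_mid (a point): bystander: flat red pencil 118 mm long, 8 mm thick, lying loose on the table; the point is its centre
There are look-alikes about, which are no part of the job. Of the things shaped like the part that bears brass_cap_mid, the brass one is meant.

How it is judged:
By the outcome, as a careful person would: the job done as asked, in the order asked, and still so for the second after the job is handed in, while the arm keeps its last pose, push and grip.
It also fails if it takes over 40 s, if anything falls off the work surface, if the arm or the gripper's body presses on something with over 40 N, if the wrist force passes 120 N, or if a joint passes its speed limit or range.

## Working session

There is one attempt and no reset: what is moved stays moved. The work goes in short steps, Python scripts to look and compute and a shell command to move; the robot and the scene stay as the last step left them, time stands still between calls to the robot, and variables do not carry over. Pictures are saved under pics/ and viewed, at most 10 in all, crops included, and the job is handed in when it is done.

```bash
mkdir -p pics
cat > h.py <<'E'
import numpy as np, cv2
from cell import env, cams
def cam(n):
    i=cams.camera_info(n);R=cv2.Rodrigues(np.array(i['rvec'],float))[0];t=np.array(i['tvec'],float).ravel()
    return i,R,t
def ray(n,u,v):
    i,R,t=cam(n);d=R.T@np.array([(u-i['cx'])/i['fx'],(v-i['cy'])/i['fy'],1.]);return -R.T@t,d
def onz(n,u,v,z):
    c,d=ray(n,u,v);return c+d*(z-c[2])/d[2]
def proj(n,p):
    i,R,t=cam(n);q=R@np.array(p,float)+t;return i['fx']*q[0]/q[2]+i['cx'],i['fy']*q[1]/q[2]+i['cy']
def snap(n,f):
    im=cams.read_camera(n);cv2.imwrite('pics/'+f,im[:,:,::-1]);return im
E
python3 - <<'E'
from h import *
for n in('top','side'):
    snap(n,n+'0.png');i,R,t=cam(n);print(n,i['fx'],-R.T@t,R[2])
o=env.get_obs();print(o['tool_pos'],o['tool_rot'],o['time_s'],o['grip_width'])
E
```

```text
top 584.8285996211947 [ 0.35547961 -0.08569307  0.96920827] [ 0.17257672  0.0319793  -0.98447682]
side 608.1426392651362 [0.38659528 0.93172365 0.67539606] [ 0.09337731 -0.85925335 -0.50295562]
[ 0.23654136 -0.6049325   0.23855474] [-1.79900042e+02  5.31517650e-03  2.13617106e+01] 0.1 0.08707212755612988
```

View pics/top0.png

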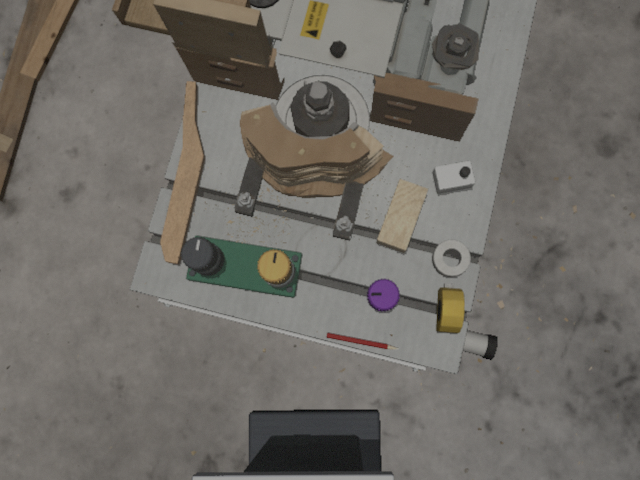

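View pics/side0.png

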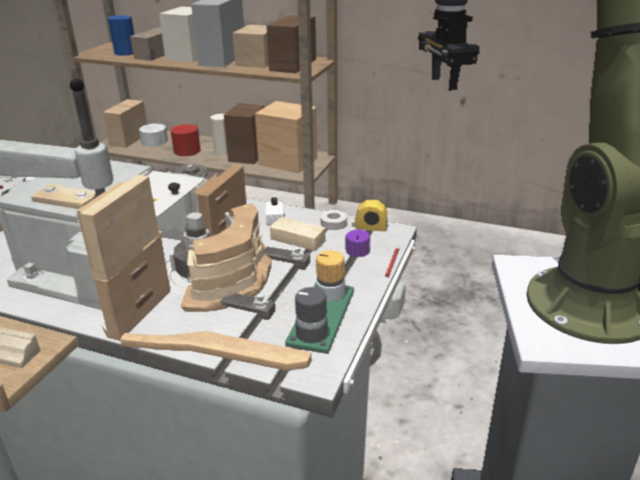

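The top view shows the brass cap at about (275,266) with its line pointing up the image, and the steel cap at (203,255). The stand spans about (188–302, 237–297), and there is a purple look-alike at (383,295). In the side view the brass cap is at (330,265) and the steel cap at (311,305).

Run:
```python
from h import *
im=cv2.imread('pics/top0.png');hsv=cv2.cvtColor(im,cv2.COLOR_BGR2HSV)
g=cv2.inRange(hsv,(65,80,30),(90,255,255));c=max(cv2.findContours(g,0,1)[0],key=cv2.contourArea)
r=cv2.minAreaRect(c);print(r);P=np.array([onz('top',u,v,.012) for u,v in cv2.boxPoints(r)])
s=P.mean(0);e=[P[1]-P[0],P[2]-P[1]];print('stand',s,[(np.linalg.norm(x),np.degrees(np.arctan2(x[1],x[0]))) for x in e])
for n,box in(('top',(250,300,240,295)),('side',(310,350,245,300))):
    im=cv2.imread(f'pics/{n}0.png');hsv=cv2.cvtColor(im,cv2.COLOR_BGR2HSV)
    m=cv2.inRange(hsv,(12,90,60),(32,255,255));k=np.zeros_like(m);x0,x1,y0,y1=box;k[y0:y1,x0:x1]=1;m*=k
    c=max(cv2.findContours(m,0,1)[0],key=cv2.contourArea);print(n,cv2.boundingRect(c),cv2.minEnclosingCircle(c),onz(n,*cv2.minEnclosingCircle(c)[0],.085))
L=max([x for x in e],key=np.linalg.norm);L=L/np.linalg.norm(L)
for sg in(1,-1):
    p=s+sg*.06*L;print('arbour',p[:2],proj('top',[*p[:2],.092]),proj('top',[*p[:2],.052]),proj('side',[*p[:2],.092]),proj('side',[*p[:2],.052]))
print(onz('top',274,263.5,.092), onz('top',276,252,.092))
cv2.imwrite('pics/c.png',cv2.resize(cv2.imread('pics/top0.png')[225:310,175:315],None,fx=5,fy=5,interpolation=2))
```

```text
((243.2567596435547, 265.95947265625), (108.33893585205078, 43.894527435302734), 9.462321281433105)
stand [0.48211631 0.07725064 0.012     ] [(np.float64(0.07345082925106106), np.float64(-7.977370282894429)), (np.float64(0.18251265770335373), np.float64(-100.55580471601189))]
top (258, 249, 34, 35) ((274.19232177734375, 266.48077392578125), 17.52147102355957) [0.47054446 0.01684922 0.085     ]
side (316, 250, 29, 32) ((329.56817626953125, 266.0), 16.668121337890625) [0.4697274 0.0383289 0.085    ]
arbour [0.47112472 0.01826602] (np.float64(272.7290418525512), np.float64(265.5295247623176)) (np.float64(275.70562354554403), np.float64(268.78303366587863)) (np.float64(329.7471181540004), np.float64(256.52232616751775)) (np.float64(329.9046866508586), np.float64(275.0898076558345))
arbour [0.49310789 0.13623525] (np.float64(195.88348891568177), np.float64(252.57890534824432)) (np.float64(202.07652400943738), np.float64(256.352179071969)) (np.float64(309.88280649283615), np.float64(294.8851520593432)) (np.float64(310.45276634588663), np.float64(314.5173624801572))
[0.47419421 0.01633699 0.092     ] [0.49179128 0.01330946 0.092     ]
```

View pics/c.png

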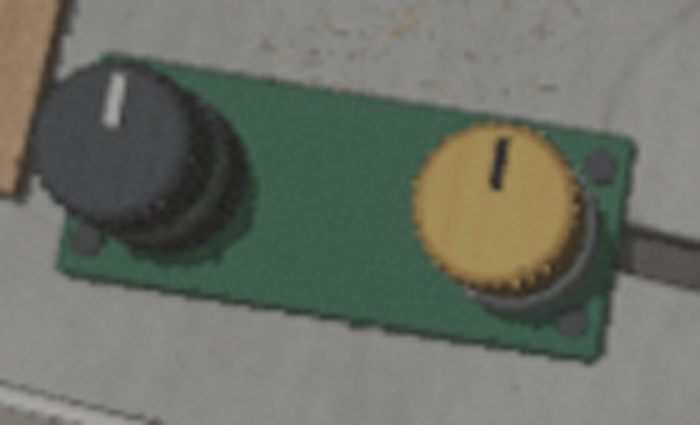

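```bash
python3 -m pendant '[{"tx":0.74,"ty":-0.82,"claw":0},{"tx":0.74,"ty":-0.82,"claw":0},{"tx":0.74,"ty":-0.82,"claw":0},{"tx":0.74,"ty":-0.82,"claw":0},{"tx":0.74,"ty":-0.82,"claw":0},{"tx":0.74,"ty":-0.82,"claw":0},{"tx":0.74,"ty":-0.82,"claw":0},{"tx":0.74,"ty":-0.82,"claw":0},{"tx":0.74,"ty":-0.82,"claw":0},{"tx":0.74,"ty":-0.82,"claw":0}]' 30
python3 -c "
from h import *
o=env.get_obs();print(o['qpos'],o['tool_rot'])
print(onz('top',273.8,265.7,.092))"
```

```text
[69.44640455 18.43647159 -4.0145658  83.16759023  1.29456444 78.54109961
 -3.26047373] [-1.79900042e+02  5.31517650e-03  2.13617106e+01]
[0.47083627 0.01663606 0.092     ]invalid input at $[0]: expected keys tx, ty, tz, spin, claw
```

```bash
python3 -m pendant '[{"tx":0.74,"ty":-0.82,"tz":0,"spin":0,"claw":0},{"tx":0.74,"ty":-0.82,"tz":0,"spin":0,"claw":0},{"tx":0.74,"ty":-0.82,"tz":0,"spin":0,"claw":0},{"tx":0.74,"ty":-0.82,"tz":0,"spin":0,"claw":0},{"tx":0.74,"ty":-0.82,"tz":0,"spin":0,"claw":0},{"tx":0.74,"ty":-0.82,"tz":0,"spin":0,"claw":0},{"tx":0.74,"ty":-0.82,"tz":0,"spin":0,"claw":0},{"tx":0.74,"ty":-0.82,"tz":0,"spin":0,"claw":0},{"tx":0.74,"ty":-0.82,"tz":0,"spin":0,"claw":0},{"tx":0.74,"ty":-0.82,"tz":0,"spin":0,"claw":0}]' 30
python3 -c "
from h import *
o=env.get_obs();print(o['qpos'],o['tool_rot'])"
```

```text
time_s: 1.35
tool_pos: [0.4321, -0.087, 0.2394]
tool_rot: [180.0, 0.0, 21.4]
force: [1.1, -0.4, 0.3]
grip_width: 0.0865
grasp_force: 0.0
[ 43.32122661  -7.09877746 -32.35772903 109.94504561  -3.87260959
  76.08247664 -56.5544531 ] [1.79967182e+02 1.10110059e-02 2.13508034e+01]
```

```bash
python3 -m pendant '[{"tx":0.74,"ty":-0.82,"tz":0,"spin":0,"claw":0},{"tx":0.74,"ty":-0.82,"tz":0,"spin":0,"claw":0},{"tx":0,"ty":0,"tz":0.3,"spin":0.9,"claw":0},{"tx":0,"ty":0,"tz":0.3,"spin":0.9,"claw":0},{"tx":0,"ty":0,"tz":0.3,"spin":0.9,"claw":0},{"tx":0,"ty":0,"tz":0.3,"spin":0.9,"claw":0},{"tx":0,"ty":0,"tz":0.3,"spin":0.9,"claw":0},{"tx":0,"ty":0,"tz":0.3,"spin":0.9,"claw":0},{"tx":0,"ty":0,"tz":0,"spin":0,"claw":0}]' 30
python3 - <<'E'
from h import *
o=env.get_obs();print(o['qpos'],o['tool_rot'])
snap('side','s1.png');im=snap('top','t1.png')
a=cv2.resize(cv2.imread('pics/s1.png')[150:350,230:430],None,fx=2,fy=2);b=cv2.resize(cv2.imread('pics/t1.png')[150:350,150:350],None,fx=2,fy=2)
cv2.imwrite('pics/st1.png',np.hstack([a,b]))
E
```

```text
time_s: 2.48
tool_pos: [0.4698, 0.0145, 0.1483]
tool_rot: [-180.0, 0.2, -0.2]
force: [0.1, 0.4, 0.3]
grip_width: 0.0868
grasp_force: 0.0
[ 36.69775818   2.54963547 -42.12986228 113.07940225   1.84376301
  65.21030934 -96.37260493] [-1.79980527e+02  1.72501273e-01 -1.90397550e-01]
```

View pics/st1.png

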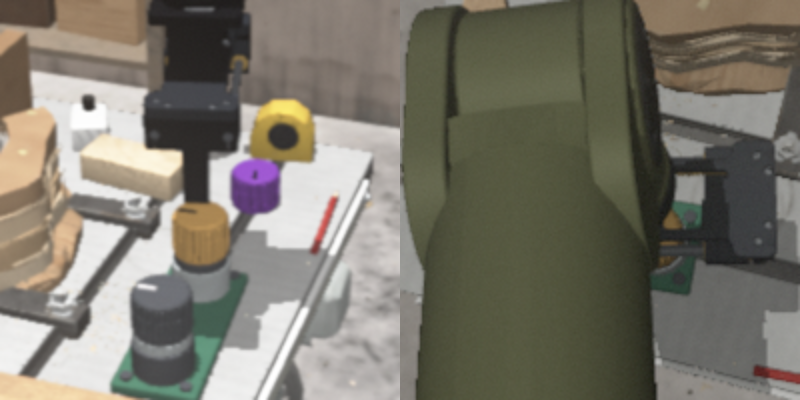

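```bash
python3 -m pendant '[{"tx":0.02,"ty":-0.05,"tz":0,"spin":0.92,"claw":0},{"tx":0,"ty":0,"tz":0,"spin":0.92,"claw":0},{"tx":0,"ty":0,"tz":0,"spin":0.92,"claw":0},{"tx":0,"ty":0,"tz":0,"spin":0.92,"claw":0},{"tx":0,"ty":0,"tz":0.3,"spin":0.92,"claw":0},{"tx":0,"ty":0,"tz":0.3,"spin":0.92,"claw":0},{"tx":0,"ty":0,"tz":0.3,"spin":0.92,"claw":0},{"tx":0,"ty":0,"tz":0.3,"spin":0.92,"claw":0},{"tx":0,"ty":0,"tz":0.3,"spin":0.92,"claw":0},{"tx":0,"ty":0,"tz":0,"spin":0.92,"claw":0}]' 30
python3 -c "
from h import *
o=env.get_obs();print(o['qpos'],o['tool_rot'],o['wrist_torque'])"
```

```text
time_s: 3.82
tool_pos: [0.4717, 0.017, 0.0742]
tool_rot: [180.0, 0.1, -37.1]
force: [-0.1, -0.9, -0.1]
grip_width: 0.0872
grasp_force: 0.0
[  33.01533306    8.80161985  -40.31929413  117.18119301    6.81390853
   56.33091642 -137.87719722] [ 1.79971199e+02  5.16127826e-02 -3.71121100e+01] [ 0.11208499  0.01158365 -0.03262081]
```

Now close.

```bash
python3 -m pendant '[{"tx":0,"ty":0,"tz":0,"spin":0,"claw":1},{"tx":0,"ty":0,"tz":0,"spin":0,"claw":1},{"tx":0,"ty":0,"tz":0,"spin":0,"claw":1},{"tx":0,"ty":0,"tz":0,"spin":0,"claw":1},{"tx":0,"ty":0,"tz":0,"spin":0,"claw":1}]' 25
python3 -c "
from h import *
o=env.get_obs();print(o['wrist_torque'])"
```

```text
time_s: 4.45
tool_pos: [0.4722, 0.0171, 0.0747]
tool_rot: [-180.0, -0.0, -37.0]
force: [0.4, 0.4, 1.0]
grip_width: 0.0495
grasp_force: 25.0
[ 0.11873943 -0.04375049  0.00880833]
```

Gripped, and well centred (low side force). Probe anticlockwise 12°.

```bash
python3 -m pendant '[{"tx":0,"ty":0,"tz":0,"spin":-0.75,"claw":1},{"tx":0,"ty":0,"tz":0,"spin":-0.75,"claw":1},{"tx":0,"ty":0,"tz":0,"spin":-0.75,"claw":1},{"tx":0,"ty":0,"tz":0,"spin":-0.75,"claw":1}]'
python3 -c "
from h import *
o=env.get_obs();print(o['wrist_torque'])"
python3 -m pendant '[{"tx":0,"ty":0,"tz":0,"spin":-0.75,"claw":1},{"tx":0,"ty":0,"tz":0,"spin":-0.75,"claw":1},{"tx":0,"ty":0,"tz":0,"spin":-0.75,"claw":1},{"tx":0,"ty":0,"tz":0,"spin":-0.75,"claw":1}]'
python3 - <<'E'
from h import *
o=env.get_obs();print(o['wrist_torque'])
snap('side','s2.png');cv2.imwrite('pics/s2c.png',cv2.resize(cv2.imread('pics/s2.png')[215:315,280:380],None,fx=5,fy=5,interpolation=2))
E
```

```text
time_s: 4.95
tool_pos: [0.4721, 0.0174, 0.0747]
tool_rot: [-180.0, 0.0, -24.9]
force: [0.6, 1.2, 0.5]
grip_width: 0.05
grasp_force: 25.0
[ 0.31912443 -0.00680203 -0.16883717]
time_s: 5.45
tool_pos: [0.4729, 0.0177, 0.0746]
tool_rot: [-179.9, -0.1, -13.1]
force: [1.4, 2.5, -2.4]
grip_width: 0.0487
grasp_force: 25.0
[ 0.52877438 -0.49942291 -0.80332855]
```

View pics/s2c.png

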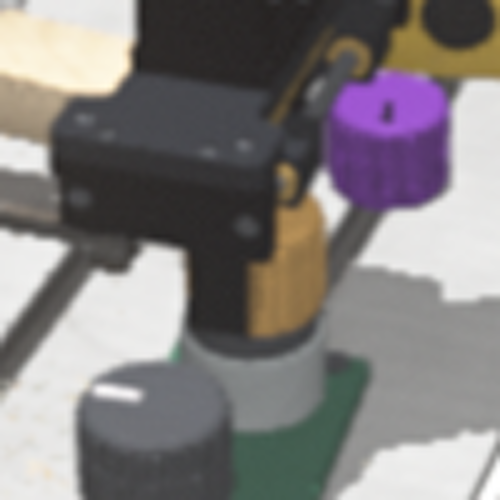

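The image shows the grip on the brass cap (flank at about (335,270)); the line is hidden by the hand. Torque climbed from 0.17 to 0.80 N·m at slip level, so anticlockwise is the blocked way. I'll open, wind the hand anticlockwise, regrip, and turn clockwise.

```bash
python3 -m pendant '[{"tx":0,"ty":0,"tz":0,"spin":0,"claw":0},{"tx":0,"ty":0,"tz":0,"spin":0,"claw":0},{"tx":0,"ty":0,"tz":0,"spin":-0.98,"claw":0},{"tx":0,"ty":0,"tz":0,"spin":-0.98,"claw":0},{"tx":0,"ty":0,"tz":0,"spin":-0.98,"claw":0},{"tx":0,"ty":0,"tz":0,"spin":-0.98,"claw":0},{"tx":0,"ty":0,"tz":0,"spin":-0.98,"claw":0},{"tx":0,"ty":0,"tz":0,"spin":-0.98,"claw":0},{"tx":0,"ty":0,"tz":0,"spin":-0.98,"claw":0},{"tx":0,"ty":0,"tz":0,"spin":-0.98,"claw":0}]'
python3 - <<'E'
from h import *
o=env.get_obs();print(o['wrist_torque'],o['force'],o['tool_pos'])
E
python3 -m pendant '[{"tx":0,"ty":0,"tz":0,"spin":-0.98,"claw":0},{"tx":0,"ty":0,"tz":0,"spin":-0.98,"claw":0},{"tx":0,"ty":0,"tz":0,"spin":-0.98,"claw":0},{"tx":0,"ty":0,"tz":0,"spin":-0.98,"claw":0},{"tx":0,"ty":0,"tz":0,"spin":-0.98,"claw":0},{"tx":0,"ty":0,"tz":0,"spin":-0.98,"claw":0},{"tx":0,"ty":0,"tz":0,"spin":0,"claw":0}]'
python3 - <<'E'
from h import *
o=env.get_obs();print(o['qpos'][6],o['tool_pos'])
for n in('side','top'):snap(n,n+'3.png')
cv2.imwrite('pics/3c.png',np.hstack([cv2.resize(cv2.imread('pics/side3.png')[225:305,290:370],None,fx=5,fy=5,interpolation=2),cv2.resize(cv2.imread('pics/top3.png')[225:305,240:320],None,fx=5,fy=5)]))
E
```

```text
time_s: 6.75
tool_pos: [0.4717, 0.0167, 0.0744]
tool_rot: [180.0, 0.1, 18.4]
force: [0.0, -1.0, 0.0]
grip_width: 0.087
grasp_force: 0.0
[-0.03633421 -0.00263992 -0.0150262 ] [ 0.00721739 -0.9794009   0.01737968] [0.47166284 0.01673388 0.07444595]
time_s: 7.62
tool_pos: [0.4717, 0.0168, 0.0745]
tool_rot: [180.0, 0.0, 41.8]
force: [-0.5, 0.1, -0.1]
grip_width: 0.087
grasp_force: 0.0
-60.880488650402505 [0.4717264  0.01680778 0.07445345]
```

View pics/3c.png

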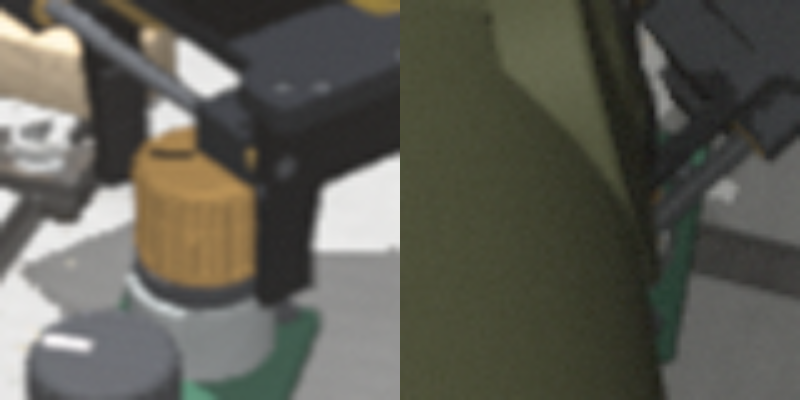

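The side crop shows the cap free between the open fingers, with its line from the rim at about (320.4,255.5) to (328.7,256.0).

```bash
python3 - <<'E'
from h import *
a=onz('side',320.4,255.3,.092);b=onz('side',328.7,256,.092);d=a-b;print(a,b,np.degrees(np.arctan2(d[1],d[0])))
im=cv2.imread('pics/side3.png');
E
python3 -m pendant '[{"tx":0,"ty":0,"tz":0,"spin":0,"claw":1},{"tx":0,"ty":0,"tz":0,"spin":0,"claw":1},{"tx":0,"ty":0,"tz":0,"spin":0,"claw":1},{"tx":0,"ty":0,"tz":0,"spin":0,"claw":1},{"tx":0,"ty":0,"tz":0,"spin":0,"claw":1},{"tx":0,"ty":0,"tz":0,"spin":0.75,"claw":1},{"tx":0,"ty":0,"tz":0,"spin":0.75,"claw":1},{"tx":0,"ty":0,"tz":0,"spin":0.75,"claw":1},{"tx":0,"ty":0,"tz":0,"spin":0.75,"claw":1},{"tx":0,"ty":0,"tz":0,"spin":0.75,"claw":1}]'
python3 -c "
from h import *
o=env.get_obs();print(o['wrist_torque'])"
```

```text
[0.48818749 0.01549872 0.092     ] [0.4731444  0.01667808 0.092     ] -4.482752339403775
time_s: 8.98
tool_pos: [0.4716, 0.0176, 0.0744]
tool_rot: [-180.0, 0.0, 26.8]
force: [-1.4, 1.4, 2.2]
grip_width: 0.0496
grasp_force: 25.0
[0.57335067 0.26627591 0.07718088]
```

```bash
python3 -m pendant '[{"tx":0,"ty":0,"tz":0,"spin":0.75,"claw":1},{"tx":0,"ty":0,"tz":0,"spin":0.75,"claw":1},{"tx":0,"ty":0,"tz":0,"spin":0.75,"claw":1},{"tx":0,"ty":0,"tz":0,"spin":0.75,"claw":1},{"tx":0,"ty":0,"tz":0,"spin":0.75,"claw":1},{"tx":0,"ty":0,"tz":0,"spin":0.75,"claw":1}]'
python3 -c "
from h import *
o=env.get_obs();print(o['wrist_torque'])"
python3 -m pendant '[{"tx":0,"ty":0,"tz":0,"spin":0.75,"claw":1},{"tx":0,"ty":0,"tz":0,"spin":0.75,"claw":1},{"tx":0,"ty":0,"tz":0,"spin":0.75,"claw":1},{"tx":0,"ty":0,"tz":0,"spin":0.75,"claw":1}]'
python3 -c "
from h import *
o=env.get_obs();print(o['wrist_torque'])"
```

```text
time_s: 9.72
tool_pos: [0.4718, 0.0175, 0.0745]
tool_rot: [-180.0, 0.0, 8.8]
force: [-0.5, 2.1, 0.8]
grip_width: 0.0497
grasp_force: 25.0
[0.417387   0.25803475 0.07233312]
time_s: 10.22
tool_pos: [0.4717, 0.0172, 0.0745]
tool_rot: [180.0, 0.0, -3.2]
force: [-1.8, 0.6, 1.7]
grip_width: 0.05
grasp_force: 25.0
[0.33651788 0.27358287 0.04952158]
```

It turns freely, with low torque after 45°. I'll carry on about 35° more.

```bash
python3 -m pendant '[{"tx":0,"ty":0,"tz":0,"spin":0.75,"claw":1},{"tx":0,"ty":0,"tz":0,"spin":0.75,"claw":1},{"tx":0,"ty":0,"tz":0,"spin":0.75,"claw":1},{"tx":0,"ty":0,"tz":0,"spin":0.75,"claw":1},{"tx":0,"ty":0,"tz":0,"spin":0.75,"claw":1},{"tx":0,"ty":0,"tz":0,"spin":0.75,"claw":1},{"tx":0,"ty":0,"tz":0,"spin":0.75,"claw":1},{"tx":0,"ty":0,"tz":0,"spin":0.75,"claw":1},{"tx":0,"ty":0,"tz":0,"spin":0.75,"claw":1},{"tx":0,"ty":0,"tz":0,"spin":0.75,"claw":1}]'
python3 -c "
from h import *
o=env.get_obs();print(o['wrist_torque'],o['qpos'][6])"
python3 -m pendant '[{"tx":0,"ty":0,"tz":0,"spin":0.75,"claw":1},{"tx":0,"ty":0,"tz":0,"spin":0.5,"claw":1}]'
python3 - <<'E'
from h import *
o=env.get_obs();print(o['wrist_torque'],o['qpos'][6])
snap('side','s4.png');cv2.imwrite('pics/s4c.png',cv2.resize(cv2.imread('pics/s4.png')[215:315,280:380],None,fx=5,fy=5,interpolation=2))
E
```

```text
time_s: 11.48
tool_pos: [0.4719, 0.0173, 0.0745]
tool_rot: [180.0, 0.0, -33.2]
force: [-0.4, 0.5, 0.5]
grip_width: 0.05
grasp_force: 25.0
[0.37894107 0.21088106 0.0336328 ] -134.0900055259367
time_s: 11.72
tool_pos: [0.472, 0.0172, 0.0745]
tool_rot: [180.0, 0.0, -38.2]
force: [-1.1, 1.6, 0.5]
grip_width: 0.0496
grasp_force: 25.0
[0.37841072 0.17259953 0.00206832] -138.9716767600124
```

View pics/s4c.png

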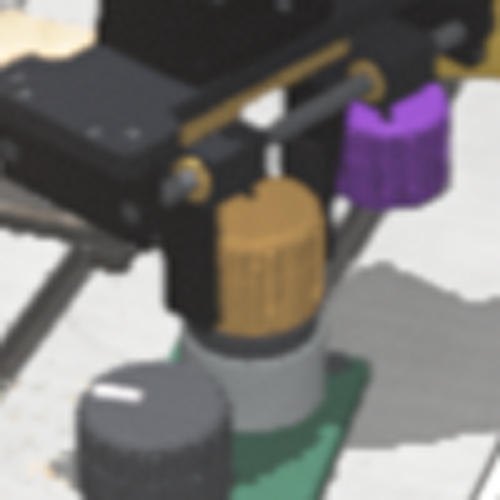

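The crop shows the line no longer pointing at the left rim; only a dark end shows near (252,190), on the far side, which fits a turn of about 80°. I'll try a small lift and watch the force.

```bash
python3 -m pendant '[{"tx":0,"ty":0,"tz":-0.04,"spin":0,"claw":1},{"tx":0,"ty":0,"tz":-0.04,"spin":0,"claw":1},{"tx":0,"ty":0,"tz":-0.04,"spin":0,"claw":1},{"tx":0,"ty":0,"tz":0,"spin":0,"claw":1}]' 30
python3 -c "
from h import *
o=env.get_obs();print(o['wrist_torque'])"
```

```text
time_s: 12.28
tool_pos: [0.4722, 0.017, 0.0807]
tool_rot: [-180.0, -0.0, -38.2]
force: [0.1, 1.2, -1.6]
grip_width: 0.0498
grasp_force: 30.0
[0.24244385 0.09575716 0.02129278]
```

Only the cap's weight shows, so it is free. Lift straight to +120 mm.

```bash
python3 -m pendant '[{"tx":0,"ty":0,"tz":-0.15,"spin":0,"claw":1},{"tx":0,"ty":0,"tz":-0.15,"spin":0,"claw":1},{"tx":0,"ty":0,"tz":-0.3,"spin":0,"claw":1},{"tx":0,"ty":0,"tz":-0.4,"spin":0,"claw":1},{"tx":0,"ty":0,"tz":-0.4,"spin":0,"claw":1},{"tx":0,"ty":0,"tz":-0.4,"spin":0,"claw":1},{"tx":0,"ty":0,"tz":-0.3,"spin":0,"claw":1},{"tx":0,"ty":0,"tz":-0.15,"spin":0,"claw":1},{"tx":0,"ty":0,"tz":0,"spin":0,"claw":1},{"tx":0,"ty":0,"tz":0,"spin":0,"claw":1}]'
python3 - <<'E'
from h import *
o=env.get_obs();print(o['joint_velocities'])
snap('side','s5.png');cv2.imwrite('pics/s5c.png',cv2.resize(cv2.imread('pics/s5.png')[150:350,230:430],None,fx=3,fy=3))
E
```

```text
time_s: 13.52
tool_pos: [0.4715, 0.017, 0.1924]
tool_rot: [180.0, 0.1, -38.2]
force: [0.1, -0.0, -1.8]
grip_width: 0.0496
grasp_force: 30.0
[ 0.01966829  0.38724288  0.06362395  0.12357398 -0.08589557 -0.05687276
  0.02010421]
```

View pics/s5c.png

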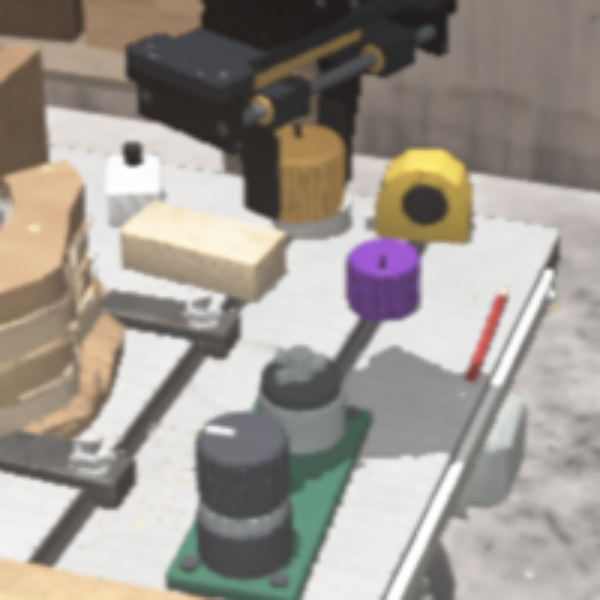

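The brass cap hangs upright in the grip at about (310,172). Its arbour is bare at (300,380), the steel cap is still locked, and nothing else has moved. I'll rise the last 2 mm, settle, and hand in.

```bash
python3 -m pendant '[{"tx":0,"ty":0,"tz":-0.04,"spin":0,"claw":1},{"tx":0,"ty":0,"tz":0,"spin":0,"claw":1},{"tx":0,"ty":0,"tz":0,"spin":0,"claw":1},{"tx":0,"ty":0,"tz":0,"spin":0,"claw":1},{"tx":0,"ty":0,"tz":0,"spin":0,"claw":1},{"tx":0,"ty":0,"tz":0,"spin":0,"claw":1}]'
python3 -c "
from cell import env
print(env.sign_off())"
```

```text
time_s: 14.32
tool_pos: [0.472, 0.017, 0.195]
tool_rot: [180.0, -0.0, -38.2]
force: [-0.1, 0.6, -2.0]
grip_width: 0.0495
grasp_force: 30.0
the job is handed in; nothing more can be done
None
```

The brass cap unlocked clockwise (anticlockwise hit the stop), lifted off freely, and was handed in at 14.3 s, held upright and still about 12 cm above its seat; the steel cap is still on its arbour and the other things look undisturbed.

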